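# Sort two battery housings by tag shape and hold a probe in the good one's bore

### The arm

A 6-joint arm with a two-finger parallel gripper is mounted at the origin on the work surface. World frame = base frame: x ahead of the robot, y to its left, z up, the work surface at z = 0. Lengths are in m, angles in rad, forces in N, time in s.
With the tool pointing down it reaches from about 0.35 to 0.775 m from the base axis. Payload 7.3 kg.
Tool frame: the origin (TCP) lies between the finger pads; the fingertips stand 14 mm ahead of it and the grasp point (between the pads) lies 5 mm behind it; z points along the fingers, y is the direction in which the jaws open and shut (so a half turn about z gives the same grasp; the last joint's range is limited). The gripper opens to 92 mm and grips with 3 to 60 N. Pads are 19 mm wide; open, the fingers measure 130 mm over their backs; the gripper's body (75 mm by 190 mm) begins 47 mm behind the grasp point.
Start: joints at [-1.467, 0.342, 1.524, -0, 1.275, -0.146], TCP at [0.13, -0.509, 0.241] pointing down, gripper open.
Joint ranges: [-2.53, 2.53], [-0.77, 2.02], [0.04, 2.7], [-1, 4.14], [0.28, 2.66], [-3.11, 3.11]. Speed limits (rad/s): [2.57, 2.57, 3.14, 3.14, 3.14, 3.14].

### API

Orientations are given as [roll, pitch, yaw] about the fixed x, y, z axes, in that order (R = Rz(yaw) Ry(pitch) Rx(roll)).
In Python, from cell import robot gives the robot as it stands.
- The arm moves only by the shell command python3 -m creep 'ROWS' [FORCE]. ROWS is JSON, a list that holds one entry, the list of rows, each a list of 7 numbers: the shift along the tool's x, y, z in cm, then the turn, a rotation vector about the tool's x, y, z in degrees, then the gripper command: -1 is shut, 1 is fully open, values between are in proportion. In form: [[[tx, ty, tz, wx, wy, wz, gripper], ...]]. A call has 1 to 8 rows; each row is the pose to reach, as a shift and turn from the pose measured when the call began, along the tool's axes at that moment; what a row does not reach only later rows make up. A row lasts 1/10 s, in which the tool goes at most 50 mm and 8.59 degrees, less where a joint would pass 70% of its speed; a pose out of reach is approached as far as the arm can. A call with a gripper value outside its range is refused whole. The fingers move at their own pace and stop on an object; FORCE is the grip in N (left out, the last holds). Time passes only in rows, so rows that repeat a pose let the fingers close. It gives the time, the measured TCP pose, the force and the opening at its end, in the units of the state.
- robot.observe(): the state, without advancing time (a new reading comes with each control period).
- robot.read_camera(name): name is "scene" or "top" or "wrist"; returns the picture (384x512x3 uint8, red, green, blue); there is no depth.
- robot.camera_params(name): a dict with "camera_matrix" (3x3 intrinsics, pixels), "R" (3x3) and "t" (3): a world point X has camera coordinates R X + t. Camera axes: x right, y down, z forward; pixel columns grow to the right and rows downward; lengths in m; the calibration is good to about 2 mm. A picture is of the moment at which its call begins: read the wrist's pose just before it. camera_params takes no time and is no camera call; for the wrist camera it gives the pose at the moment of the call.
- robot.hand_in(): hands the job in, once; it reports no verdict.
Trained networks look in the newest picture that a camera, given by its name, has taken for a name from the list of things; names that differ only in an ending like _2 or _b are one class to them, and where a whole thing is asked for, a point or a joint stands for the part that bears it (a point fixed in the world has none). Each returns a list of dicts, best first, with "score" (0 to 1); they miss things now and then, are a little off and sometimes report something else, mostly with a low value. They report only what shows in the picture. A call takes as long as a camera call. They do not tell look-alikes from the thing itself.
- robot.look_for(camera, label): "centre" ([x, y, z] in m, in the coordinates of the camera as it stood for that picture, good to about 4 mm: the middle of the surface that is visible of it).
- robot.masks_of(camera, label): "mask" (384x512 bool, what is visible of it).
The state is a dict: "time": time; "qpos": joint angles; "qvel": joint speeds; "joint_efforts": joint torques, N m; "tool_pos": TCP position; "tool_rot": TCP orientation; "contact_force": force on the tool from outside, world axes, zero at the start; "torque": the same for the moment, N m; "opening": finger opening in m.
Only numpy, scipy, OpenCV 4.12 (cv2) and the standard library are available. Lean on these libraries where they do the work, as an engineer would, in place of code of your own. Each camera call takes 0.05 s, during which the arm holds its last target.

### The job

Sort the two battery housings by the shape of the raised tag on top: set the one with the round tag fully down in the pass nest (the metal plate with four corner stops) and the one with the bar tag flat and upright in the plain white reject tray. Then lift the probe rod by its grip out of the square metal holder block and lower its stem about 20 mm (to the ring mark) into the bore of the housing in the pass nest, upright and centred, never touching the housing with it. Finish while still holding the probe there, steady, and leave everything else on the bench as it is.

Things in the scene. Friction and masses are not known exactly. Their poses are not given: they have to be found in the camera images.
- pass_housing_center (a point): Centre of the pass housing: loose grey plastic block 84 (x) x 46 (y) x 45 mm (z up), 0.2 to 0.35 kg, standing on the bench; this point is 22.5 mm above its underside. A ROUND raised white tag (22 mm disc, 3 mm high) on its top, 20 mm towards -x, means pass; a round upright bore is towards +x. Grip it across the 46 mm width at the centre.
- pass_housing_bore (a point): Centre of the mouth of the pass housing's bore, on the bore's axis, level with the rim of a steel ring (31 mm outer diameter) standing 3 mm above the top face; 48 mm above the housing's underside, 22 mm from its centre along its +x. The bore is 24 mm in diameter, upright, closed at the bottom, 43 mm deep below this point.
- reject_housing_center (a point): Centre of the reject housing: the same housing in every size (bore included), but its raised white tag is a straight BAR, 8 x 36 mm, 3 mm high, lying across the top face: bar means reject. This point is 22.5 mm above its underside.
- nest_in (a point): Pass nest: centre of the top of a fixed grey metal plate, 116 (x) x 78 (y) x 8 mm, with a dark L-shaped stop 10 mm high at each corner of a 92 x 54 mm place for one housing (84 mm length along the nest's x, either way round, 4 mm free play on each side). This point is 8 mm above the bench.
- tray_in (a point): Reject nest: centre of the inner floor (3 mm above the bench) of a fixed, plain white open tray, 136 (x) x 96 (y) mm outside, 130 x 90 mm inside, walls 3 mm thick rising to 16 mm above the bench.
- holder: Fixed aluminium block, 60 x 60 x 70 mm high, with an upright 15 mm hole in the middle of its top, 66 mm deep, in which the probe stands; origin under its centre.
- probe_grip (a point): Middle of the grip of the probe rod (0.1 to 0.15 kg), on its axis; starts upright in the holder. From below: steel stem 10 mm diameter, 60 mm long; collar 28 mm diameter, 5 mm thick, resting on the holder's top; round black grip 22 mm diameter, 50 mm long. This point is 90 mm above the stem's tip, 25 mm below the top. z points up. Lift straight up by more than 60 mm to free it.
- probe_tip (a point): Lower end of the probe's stem, on its axis, 90 mm below probe_grip. A thin black ring mark round the stem lies 20 mm above it.
- cell_a: a flat silver pouch cell with a brass-coloured strip at one end, 72 x 44 x 6 mm, lying flat; origin under its centre; a bystander
- cell_b: a second such pouch cell, 72 x 44 x 6 mm; origin under its centre; a bystander
- tape: an empty cardboard tape core, ring of 40 mm outer diameter, 18 mm high; origin under its centre; a bystander
- driver: a screwdriver about 150 mm long, lying; a bystander
- bottle: a small white bottle, 48 mm diameter, 110 mm high, upright; origin under its centre; a bystander
- cup: a grey square open parts box, 70 x 70 x 35 mm; origin under its centre; a bystander
Not all that is in view belongs to the job. What is shaped like the part that bears reject_housing_center but orange is not meant.

How it is judged:
By the outcome, as a careful person would: the job done as asked, in the order asked, and still so for the second after the job is handed in, while the arm keeps its last pose, push and grip.
It also fails if it takes over 72 s, if anything falls off the work surface, if the arm or the gripper's body presses on something with over 40 N, if the wrist force passes 120 N, or if a joint passes its speed limit or range.

## Working session

There is one attempt and no reset: what is moved stays moved. The work goes in short steps, Python scripts to look and compute and a shell command to move; the robot and the scene stay as the last step left them, time stands still between calls to the robot, and variables do not carry over. Pictures are saved under pics/ and viewed, and the job is handed in when it is done.

```bash
ls; mkdir -p pics
python3 - <<'E'
from cell import robot
import cv2
for c in ["scene","top","wrist"]:
    p=robot.camera_params(c); im=robot.read_camera(c)
    cv2.imwrite(f"pics/{c}0.png",im[:,:,::-1])
    print(c,p)
print(robot.observe())
E
```

```text
pics
scene {'camera_matrix': array([[381.9119251 ,   0.        , 260.40570546],
       [  0.        , 381.9119251 , 190.64704834],
       [  0.        ,   0.        ,   1.        ]]), 'R': array([[ 0.83097437,  0.5562684 ,  0.00686061],
       [ 0.32506613, -0.47551405, -0.81744627],
       [-0.45145721,  0.68150705, -0.575964  ]]), 't': array([-0.49207944, -0.13096636,  1.15454448])}
top {'camera_matrix': array([[438.64282475,   0.        , 249.63070076],
       [  0.        , 438.64282475, 190.75354733],
       [  0.        ,   0.        ,   1.        ]]), 'R': array([[ 0.02413671, -0.99965801,  0.01006371],
       [-0.98882543, -0.02535408, -0.1469062 ],
       [ 0.14711112, -0.00640542, -0.98909923]]), 't': array([-0.03178038,  0.58949727,  1.13281148])}
wrist {'camera_matrix': array([[300.01876289,   0.        , 254.35428423],
       [  0.        , 300.01876289, 194.62880003],
       [  0.        ,   0.        ,   1.        ]]), 'R': array([[ 0.24686565, -0.96904904, -0.00114411],
       [-0.93567331, -0.23867003,  0.25990782],
       [-0.25213649, -0.0630918 , -0.96563275]]), 't': array([-0.5238859 , -0.03281114,  0.39046391])}
{'time': 0.15, 'qpos': array([-1.46703734e+00,  3.42568937e-01,  1.52478311e+00, -2.13598838e-05,
        1.27540795e+00, -1.46015943e-01]), 'qvel': array([ 1.31037455e-03, -2.34350013e-03, -1.31687293e-03,  7.78863726e-04,
        1.26512762e-03, -5.71594018e-05]), 'joint_efforts': array([ 1.28816886e-03, -4.31470406e+01, -2.44353157e+01,  7.18098669e-02,
        5.37733245e-02, -8.50630499e-05]), 'tool_pos': array([ 0.12975001, -0.50841871,  0.24020641]), 'tool_rot': array([-3.14043476e+00, -1.49635125e-04,  2.49781075e-01]), 'contact_force': array([ 0.38200449, -0.16353791,  0.02728168]), 'torque': array([-0.05644378, -0.03187161,  0.03991826]), 'opening': 0.09188394322022735}
```

View pics/scene0.png

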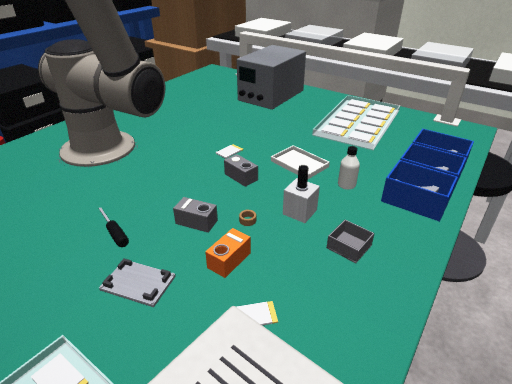

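View pics/top0.png

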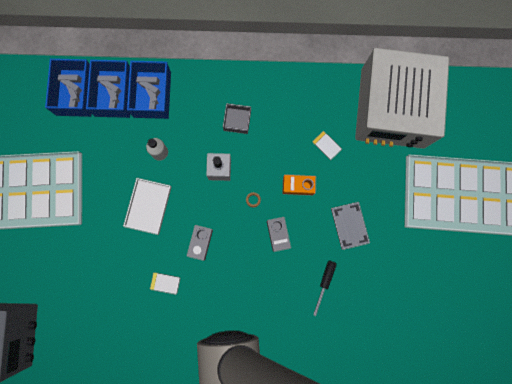

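View pics/wrist0.png

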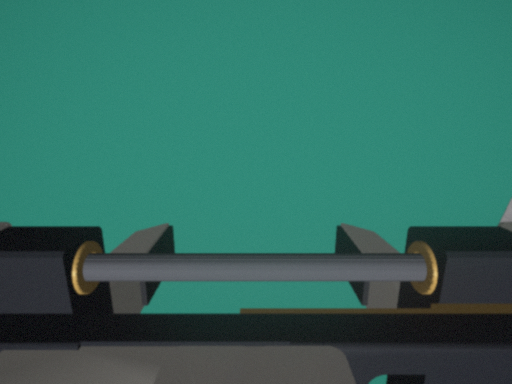

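The top view shows:
- round-tag housing at about (200,243), with its bore end up
- bar-tag housing at (279,234)
- nest at (350,226) and tray at (147,206)
- probe in its holder at (218,165)
- orange decoy at (299,184)

Next I'll measure using both cameras.

```bash
cat > h.py <<'E'
from cell import robot
import numpy as np, cv2
def toworld(p,c): return p["R"].T@(np.asarray(c)-p["t"])
def proj(p,X):
    c=np.asarray(X)@p["R"].T+p["t"]; q=c@p["camera_matrix"].T; return q[...,:2]/q[...,2:]
def ray(p,uv,z):
    d=p["R"].T@np.linalg.solve(p["camera_matrix"],np.array([uv[0],uv[1],1.])); o=-p["R"].T@p["t"]
    return o+d*(z-o[2])/d[2]
E
python3 - <<'E'
from h import *
for c in ["top","scene"]:
    p=robot.camera_params(c); im=robot.read_camera(c)
    for l in ["pass_housing_center","pass_housing_bore","reject_housing_center","nest_in","tray_in","holder","probe_grip"]:
        for d in robot.look_for(c,l)[:4]:
            w=toworld(p,d["centre"]); print(c,l,round(d["score"],2),w.round(4),proj(p,w).round(0))
    x0,y0,x1,y1=(110,130,380,270) if c=="top" else (90,130,400,310)
    s=im[y0:y1,x0:x1]; s=cv2.resize(s,(0,0),fx=800/s.shape[1],fy=800/s.shape[1],interpolation=cv2.INTER_CUBIC)
    cv2.imwrite(f"pics/{c}_crop.png",s[:,:,::-1])
print(robot.observe()["time"])
E
```

```text
top pass_housing_center 0.74 [ 0.4757 -0.0929  0.0442] [277. 234.]
top pass_housing_center 0.62 [0.4506 0.1145 0.0481] [198. 242.]
top pass_housing_bore 0.64 [0.4487 0.11   0.0428] [200. 243.]
top pass_housing_bore 0.49 [0.3407 0.2007 0.0062] [166. 283.]
top pass_housing_bore 0.25 [0.8074 0.025  0.0034] [237. 117.]
top reject_housing_center 0.78 [ 0.4762 -0.0948  0.0448] [278. 234.]
top reject_housing_center 0.58 [ 0.6088 -0.1444  0.0451] [297. 185.]
top nest_in 0.66 [ 0.51   -0.291   0.0092] [349. 224.]
top nest_in 0.66 [0.6445 0.0655 0.0699] [219. 168.]
top tray_in 0.87 [0.5482 0.2645 0.0047] [147. 205.]
top holder 0.71 [0.6456 0.0665 0.0716] [219. 168.]
top probe_grip 0.69 [ 0.5754 -0.0261  0.0157] [253. 198.]
top probe_grip 0.5 [ 0.509  -0.2939  0.0088] [350. 224.]
scene pass_housing_center 0.75 [0.4608 0.0975 0.0305] [239. 171.]
scene pass_housing_bore 0.77 [0.4592 0.0969 0.0367] [239. 168.]
scene pass_housing_bore 0.25 [0.6628 0.0644 0.1002] [304. 178.]
scene reject_housing_center 0.96 [ 0.6244 -0.1635  0.0408] [227. 251.]
scene reject_housing_center 0.71 [ 0.4892 -0.1076  0.0392] [194. 212.]
scene reject_housing_center 0.41 [0.6656 0.0651 0.0997] [305. 178.]
scene nest_in 0.65 [ 0.5146 -0.304   0.006 ] [135. 285.]
scene tray_in 0.64 [0.5445 0.2692 0.0022] [299. 161.]
scene holder 0.73 [0.6712 0.0392 0.0464] [300. 204.]
scene holder 0.63 [0.4596 0.0982 0.0353] [239. 169.]
scene probe_grip 0.49 [0.6624 0.065  0.1002] [304. 178.]
scene probe_grip 0.29 [ 0.7457 -0.2274  0.005 ] [261. 315.]
0.95
```

View pics/top_crop.png

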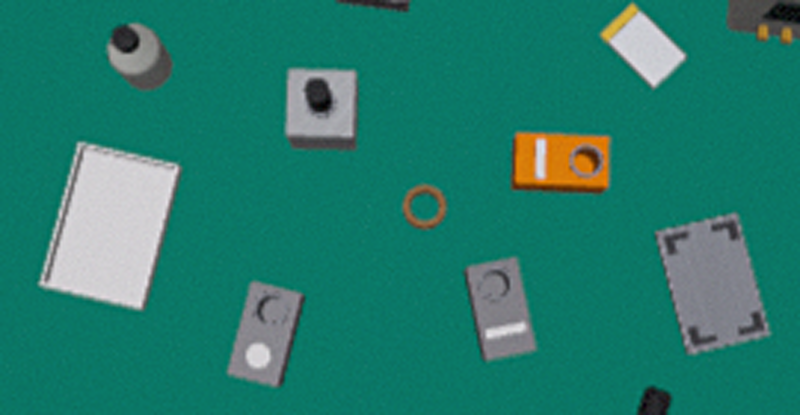

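View pics/scene_crop.png

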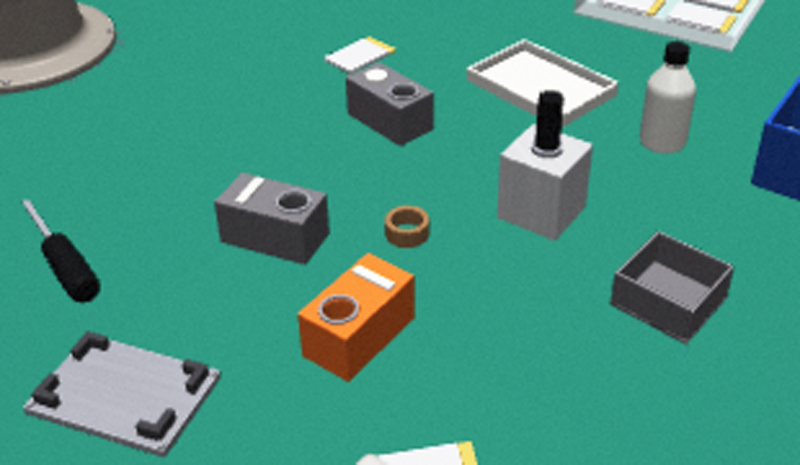

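```bash
cat > fit.py <<'E'
from h import *
from scipy.optimize import least_squares
pt=robot.camera_params("top"); ps=robot.camera_params("scene")
T=lambda a:np.array(a)/2.963+[110,130]
S=lambda a:np.array(a)/2.5806+[90,130]
def fit(name,L,W,top,scene,x0):
    # corners order: (+,+),(+,-),(-,-),(-,+)
    base=np.array([[1,1],[1,-1],[-1,-1],[-1,1]])*[L/2,W/2]
    def pts(x):
        c,s=np.cos(x[3]),np.sin(x[3]); q=base@np.array([[c,s],[-s,c]])+x[:2]
        return np.c_[q,np.full(4,x[2])]
    def res(x):
        P=pts(x); r=[]
        if top is not None: r.append(proj(pt,P)-T(top))
        if scene is not None: r.append(proj(ps,P)-S(scene))
        return np.concatenate(r).ravel()
    s=least_squares(res,x0)
    print(name,s.x[:3].round(4),"yaw",np.degrees(s.x[3]).round(1),"rms px",np.sqrt(np.mean(s.fun**2)).round(2))
fit("pass",.084,.046,[(250,282),(303,293),(281,386),(227,375)],[(433,97),(401,116),(346,84),(379,65)],[.45,.11,.045,0])
fit("rej",.084,.046,[(465,266),(517,257),(535,351),(484,360)],[(328,190),(306,232),(217,201),(241,174)],[.476,-.093,.045,0])
fit("nest",.116,.078,[(656,232),(738,214),(769,332),(690,354)],[(219,375),(164,450),(25,405),(90,332)],[.51,-.29,.008,0])
fit("tray",.136,.096,[(79,142),(180,163),(143,309),(40,286)],[(617,85),(552,108),(468,70),(525,41)],[.548,.264,.016,0])
fit("holder",.06,.06,[(287,70),(356,69),(356,137),(287,136)],[(592,144),(556,186),(498,157),(535,120)],[.645,.066,.07,0])
E
python3 fit.py
```

```text
pass [0.4507 0.1138 0.0356] yaw -11.3 rms px 0.78
rej [ 0.479  -0.0949  0.0406] yaw 12.9 rms px 1.22
nest [ 0.509  -0.2939  0.0054] yaw 14.1 rms px 1.03
tray [0.5467 0.2616 0.0142] yaw -12.5 rms px 1.22
holder [0.656  0.0681 0.0664] yaw -0.3 rms px 1.08
```

```bash
cat >> h.py <<'E'
from scipy.spatial.transform import Rotation as Ro
def go(x,y,z,yaw_deg,s=None):
    "shift cm and rotvec deg to world target, tool pointing down, TCP pos"
    s=s or robot.observe(); R0=Ro.from_euler("xyz",s["tool_rot"])
    d=R0.inv().apply(np.array([x,y,z])-s["tool_pos"])*100
    r=(R0.inv()*Ro.from_euler("xyz",[np.pi,0,np.radians(yaw_deg)])).as_rotvec(degrees=True)
    print("from",s["tool_pos"].round(4),np.degrees(s["tool_rot"]).round(2),"t",round(s["time"],2),"open",round(s["opening"],4),"F",s["contact_force"].round(1))
    print(" shift",d.round(2),"turn",r.round(2))
E
python3 - <<'E'
from h import *
s=robot.observe();p=robot.camera_params("wrist");R0=Ro.from_euler("xyz",s["tool_rot"])
print(R0.inv().apply(-p["R"].T@p["t"]-s["tool_pos"]), R0.inv().apply(p["R"].T@[0,0,1]))
go(.44,-.15,.24,0); go(.36,.10,.24,-11.5)
E
```

```text
[ 0.06958991 -0.00051707 -0.14483051] [-2.60078959e-01  7.88784127e-05  9.65587349e-01]
from [ 0.1298 -0.5087  0.2408] [179.99   0.    14.31] t 0.95 open 0.0919 F [ 0.  -0.1  0.3]
 shift [ 38.93 -27.09   0.07] turn [1.000e-02 0.000e+00 1.431e+01]
from [ 0.1298 -0.5087  0.2408] [179.99   0.    14.31] t 0.95 open 0.0919 F [ 0.  -0.1  0.3]
 shift [ 37.35 -53.29   0.07] turn [1.000e-02 0.000e+00 2.581e+01]
```

```bash
python3 -m creep '[[[5,-3.5,0,0,0,2,1],[10,-7,0,0,0,4,1],[15,-10.5,0,0,0,6,1],[20,-14,0,0,0,8,1],[25,-17.5,0,0,0,10,1],[30,-21,0,0,0,12,1],[35,-24.5,0,0,0,14,1],[39,-27,0,0,0,14.3,1]]]'; python3 -c "
from h import *
go(.39,.126,.24,-11.5)"
```

```text
time: 1.75
tool_pos: [0.3924, -0.2044, 0.2411]
tool_rot: [3.141, -0.001, -0.001]
contact_force: [-0.3, -1.7, 0.7]
opening: 0.0915
from [ 0.3924 -0.2044  0.2411] [ 1.7996e+02 -4.0000e-02 -6.0000e-02] t 1.75 open 0.0915 F [-0.3 -1.7  0.7]
 shift [ -0.27 -33.04   0.08] turn [ 0.04 -0.05 11.44]
```

```bash
python3 -m creep '[[[0,-5,0,0,0,2,1],[0,-10,0,0,0,4,1],[0,-15,0,0,0,6,1],[0,-20,0,0,0,8,1],[-0.3,-25,0,0,0,10,1],[-0.3,-30,0,0,0,11.4,1],[-0.3,-33,0,0,0,11.4,1],[-0.3,-33,0,0,0,11.4,1]]]'
cat >> h.py <<'E'
def snap(n,c="wrist",crop=None,f=1.5):
    p=robot.camera_params(c); im=robot.read_camera(c)
    np.save(f"pics/{n}.npy",im); import pickle; pickle.dump(p,open(f"pics/{n}.pkl","wb"))
    s=im if crop is None else im[crop[1]:crop[3],crop[0]:crop[2]]
    s=cv2.resize(s,(0,0),fx=f,fy=f,interpolation=cv2.INTER_CUBIC)
    cv2.imwrite(f"pics/{n}.png",s[:,:,::-1]); return p,im
E
python3 -c "
from h import *
p,im=snap('w1'); go(.39,.126,.24,-11.5)
for l in ['pass_housing_center','pass_housing_bore']:
  for d in robot.look_for('wrist',l)[:2]: w=toworld(p,d['centre']);print(l,d['score'],w,proj(p,w))"
```

```text
time: 2.55
tool_pos: [0.3893, 0.1289, 0.241]
tool_rot: [-3.141, -0.001, -0.195]
contact_force: [0.4, 0.2, 0.5]
opening: 0.0921
from [0.3894 0.1272 0.2409] [ 1.7997e+02 -6.0000e-02 -1.1220e+01] t 2.6 open 0.0916 F [-0.2 -0.6 -0.4]
 shift [0.08 0.1  0.09] turn [ 0.03 -0.06  0.28]
pass_housing_center 0.64 [0.45386187 0.11471709 0.04404116] [255.9858062  117.13150629]
pass_housing_bore 0.97 [0.45233215 0.11349063 0.04396511] [257.34179756 118.31141405]
pass_housing_bore 0.5 [0.34029653 0.20589788 0.00661261] [205.22490119 216.72204392]
```

View pics/w1.png

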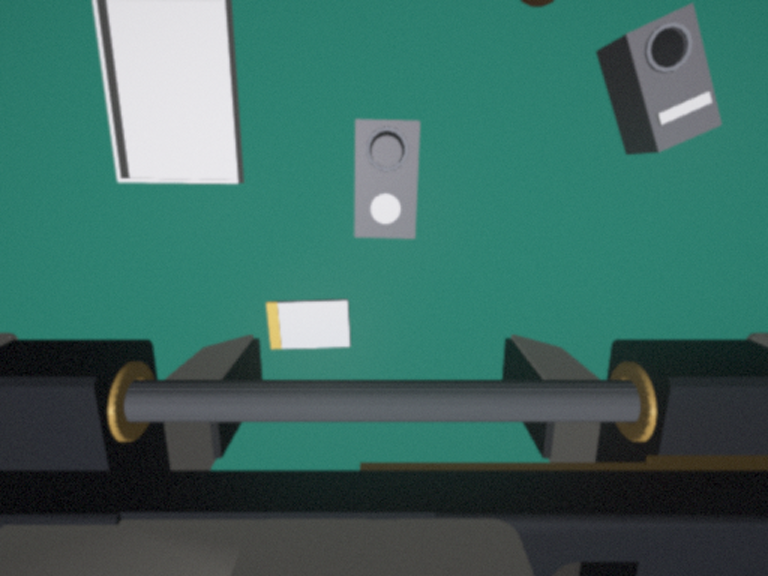

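The view shows the round-tag housing at about (387,178), aligned with the tool, plus the reject housing at upper right and part of the tray at upper left. I'll fit the top-face corners.

```bash
cat > wf.py <<'E'
from h import *
import pickle
from scipy.optimize import least_squares
def wfit(name,views,L,W,x0,z=None):
    # views: list (picname, scale, corners in order ++,+-,--,-+)
    base=np.array([[1,1],[1,-1],[-1,-1],[-1,1]])*[L/2,W/2]
    P=[pickle.load(open(f"pics/{n}.pkl","rb")) for n,_,_ in views]
    def res(x):
        c,s=np.cos(x[2]),np.sin(x[2]); q=base@np.array([[c,s],[-s,c]])+x[:2]
        Q=np.c_[q,np.full(4,z if z is not None else x[3])]
        return np.concatenate([(proj(p,Q)-np.array(v[2])/v[1]).ravel() for p,v in zip(P,views)])
    s=least_squares(res,x0 if z is None else x0[:3])
    print(name,s.x.round(4),"yaw",np.degrees(s.x[2]).round(2),"rms",np.sqrt(np.mean(s.fun**2)).round(2))
    return s.x
E
python3 - <<'E'
from wf import *
c=[(355,119),(420,121),(416,238),(354,237)]
wfit("pass",[("w1",1.5,c)],.084,.046,[.45,.114,-.2,.045])
wfit("pass z",[("w1",1.5,c)],.084,.046,[.45,.114,-.2,.045],z=.045)
c=[(597+29,36),(693,5),(721,125),(658,151)]
wfit("rej z",[("w1",1.5,c)],.084,.046,[.48,-.095,.2,.045],z=.045)
E
```

```text
pass [ 0.4501  0.1138 -0.2155  0.0455] yaw -12.35 rms 0.28
pass z [ 0.4501  0.1138 -0.2155] yaw -12.35 rms 0.28
rej z [ 0.477  -0.0963  0.2245] yaw 12.86 rms 0.62
```

```bash
python3 -c "
from h import *
go(.4501,.1138,.025,-12.35)"
```

```text
from [0.3896 0.1253 0.2408] [ 1.7994e+02 -4.0000e-02 -1.1430e+01] t 2.7 open 0.0919 F [-0.3  0.4 -0. ]
 shift [ 6.14 -0.09 21.58] turn [ 0.06 -0.04  0.92]
```

```bash
python3 -m creep '[[[4,-0.1,4,0,0,0.9,1],[6.14,-0.1,8,0,0,0.9,1],[6.14,-0.1,12,0,0,0.9,1],[6.14,-0.1,15,0,0,0.9,1],[6.14,-0.1,15.5,0,0,0.9,1],[6.14,-0.1,15.5,0,0,0.9,1]]]'; python3 -c "
from h import *
go(.4501,.1138,.025,-12.35)"
```

```text
time: 3.3
tool_pos: [0.4501, 0.1129, 0.0857]
tool_rot: [3.14, 0.001, -0.217]
contact_force: [-0.6, -0.2, -0.1]
opening: 0.0917
from [0.4501 0.1129 0.0857] [ 1.7991e+02  4.0000e-02 -1.2430e+01] t 3.3 open 0.0917 F [-0.6 -0.2 -0.1]
 shift [-0.01 -0.1   6.07] turn [ 0.09  0.04 -0.08]
```

```bash
python3 -m creep '[[[0,-0.1,3,0,0,0,1],[0,-0.1,6.05,0,0,0,1],[0,-0.1,6.05,0,0,0,0],[0,-0.1,6.05,0,0,0,-1],[0,-0.1,6.05,0,0,0,-1],[0,-0.1,6.05,0,0,0,-1],[0,-0.1,6.05,0,0,0,-1],[0,-0.1,6.05,0,0,0,-1]]]' 25; python3 -c "
from h import *
go(.4501,.1138,.2,-12.35)"
```

```text
time: 4.1
tool_pos: [0.4506, 0.1138, 0.0259]
tool_rot: [3.14, -0.001, -0.217]
contact_force: [-0.4, 0.0, 0.9]
opening: 0.0481
from [0.4506 0.1138 0.0259] [ 1.7993e+02 -3.0000e-02 -1.2420e+01] t 4.1 open 0.0481 F [-0.4  0.   0.9]
 shift [ -0.04   0.04 -17.41] turn [ 0.07 -0.03 -0.07]
```

```bash
python3 -m creep '[[[0,0,0,0,0,0,-1],[0,0,0,0,0,0,-1],[0,0,-3,0,0,0,-1],[0,0,-7,0,0,0,-1],[0,0,-12,0,0,0,-1],[0,0,-16,0,0,0,-1],[0,0,-16,0,0,0,-1]]]' 30; python3 -c "
from h import *
go(.44,-.28,.185,14)"
```

```text
time: 4.8
tool_pos: [0.4533, 0.1144, 0.1908]
tool_rot: [-3.14, -0.01, -0.217]
contact_force: [0.3, 0.1, -3.6]
opening: 0.0458
from [0.4533 0.1144 0.1908] [-179.89   -0.6   -12.41] t 4.8 open 0.0458 F [ 0.3  0.1 -3.6]
 shift [ 7.17 38.8   0.58] turn [  0.03  -0.61 -26.41]
```

```bash
python3 -m creep '[[[1,5,0,0,0,-4,-1],[2,10,0,0,0,-8,-1],[2.5,15,0,0,0,-12,-1],[2.5,20,0,0,0,-16,-1],[2.5,25,0,0,0,-20,-1],[2.5,30,0,0,0,-24,-1],[2.5,35,0,0,0,-26.4,-1],[2.5,38,0,0,0,-26.4,-1]]]'; python3 -c "
from h import *
p,im=snap('w2'); go(.509,-.294,.09,14)
for l in ['nest_in']:
  for d in robot.look_for('wrist',l)[:2]: w=toworld(p,d['centre']);print(l,d['score'],w,proj(p,w))"
```

```text
time: 5.6
tool_pos: [0.3944, -0.2647, 0.1888]
tool_rot: [3.14, -0.009, 0.243]
contact_force: [1.7, 0.6, -3.7]
opening: 0.0455
from [ 0.3942 -0.2684  0.1889] [179.74  -0.46  13.8 ] t 5.65 open 0.0459 F [-0.4 -6.1 -2.3]
 shift [10.46  5.18 10.  ] turn [ 0.26 -0.46 -0.2 ]
nest_in 0.84 [ 0.514347   -0.28652238  0.00691674] [303.55696929  73.19030045]
```

View pics/w2.png

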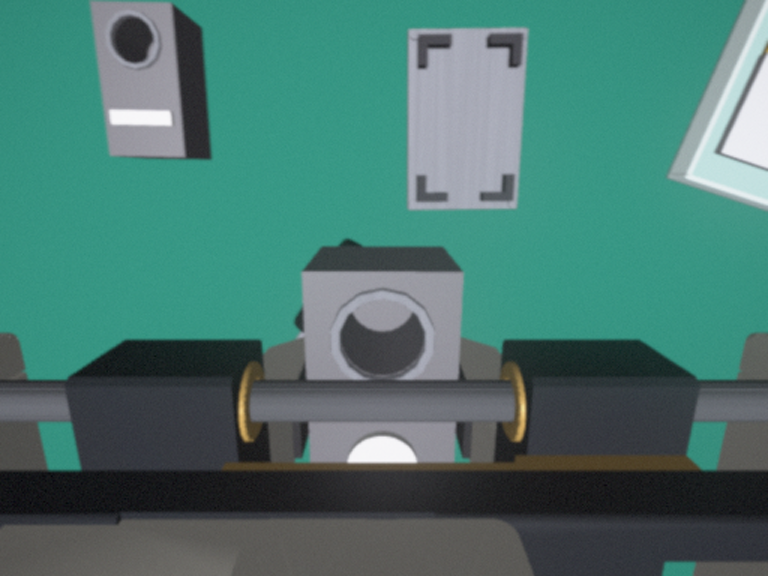

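Run:
```python
from wf import *
c=[(409,30),(527,28),(517,209),(408,209)]
wfit("nest",[("w2",1.5,c)],.116,.078,[.51,-.29,.2,.008])
x=wfit("nest z",[("w2",1.5,c)],.116,.078,[.51,-.29,.2,.008],z=.008)
c=[(92,3),(173,3),(185,158),(109,156)]
wfit("rej z",[("w2",1.5,c)],.084,.046,[.48,-.095,.2,.045],z=.045)
go(x[0],x[1],.1,np.degrees(x[2]))
# in-hand: where housing front top edge sits
import pickle; p=pickle.load(open("pics/w2.pkl","rb"))
zt=.1889+.020
a=ray(p,(303/1.5,271/1.5),zt);b=ray(p,(462/1.5,270/1.5),zt);print(a,b,np.hypot(*(a-b)[:2]))
R0=Ro.from_euler("xyz",np.radians([179.74,-.46,13.8])); print(R0.inv().apply((a+b)/2-[.3942,-.2684,.1889]), R0.inv().apply(a-b))
```

```text
nest [ 0.5078 -0.2956  0.2554  0.006 ] yaw 14.63 rms 0.34
nest z [ 0.5075 -0.2953  0.2555] yaw 14.64 rms 0.46
rej z [ 0.4774 -0.0966  0.2157] yaw 12.36 rms 0.49
from [ 0.3946 -0.2655  0.1888] [179.87  -0.49  13.71] t 5.7 open 0.0456 F [ 0.2  1.1 -3. ]
 shift [10.18  5.55  8.98] turn [ 0.14 -0.49 -0.93]
[ 0.42956146 -0.23244703  0.2089    ] [ 0.44069945 -0.27626071  0.2089    ] 0.045207224482218866
[ 0.04325862 -0.00378817 -0.01967073] [-0.00036544 -0.04520527 -0.00020807]
```

```bash
python3 -m creep '[[[4,2,0,0,0,-0.9,-1],[8,4,0,0,0,-0.9,-1],[10.2,5.5,2,0,0,-0.9,-1],[10.2,5.5,6,0,-0.4,-0.9,-1],[10.2,5.5,8.5,0,-0.4,-0.9,-1],[10.2,5.5,9,0,-0.4,-0.9,-1],[10.2,5.5,9,0,-0.4,-0.9,-1]]]'; python3 -c "
from h import *
p,im=snap('w3'); go(.5075,-.295,.034,14.6)"
```

```text
time: 6.4
tool_pos: [0.507, -0.2936, 0.0984]
tool_rot: [-3.141, 0.0, 0.256]
contact_force: [0.0, -0.3, -3.2]
opening: 0.046
from [ 0.5078 -0.2944  0.1   ] [ 1.7988e+02 -9.0000e-02  1.4630e+01] t 6.45 open 0.046 F [-0.8  0.2 -3. ]
 shift [-0.05  0.04  6.6 ] turn [ 0.12 -0.09  0.03]
```

View pics/w3.png

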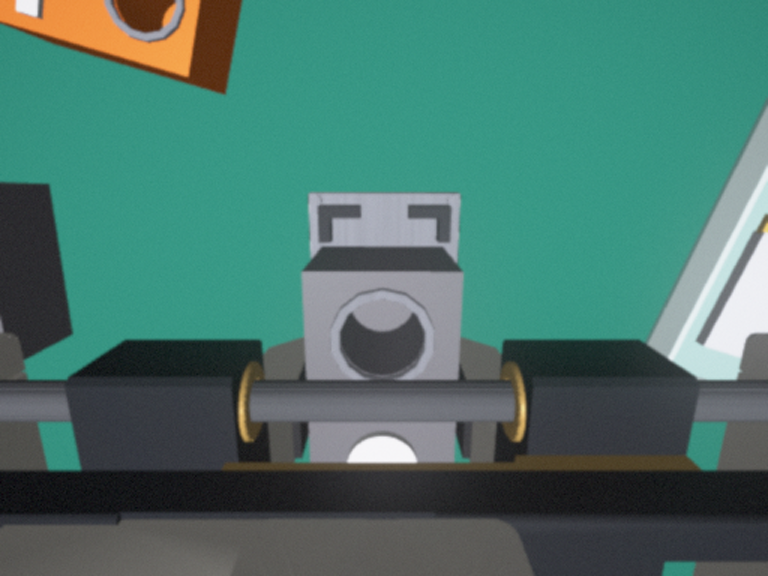

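Run:
```python
from wf import *
import pickle; p=pickle.load(open("pics/w3.pkl","rb"))
u=np.array([np.cos(np.radians(14.6)),np.sin(np.radians(14.6))])
T=np.array([.5072,-.294])
for uv,z in [((309,193),.008),((461,193),.008),((319,206),.018),((451,206),.018)]:
    w=ray(p,np.array(uv)/1.5,z)[:2]-T; print(w@u, w@[u[1],-u[0]])
for uv in [(303,271),(462,270)]:
    w=ray(p,np.array(uv)/1.5,.0984+.02)[:2]-T; print("h",w@u, w@[u[1],-u[0]])
```

```text
0.058463363452109035 -0.03805857657344866
0.05849429135881733 0.039621189650917606
0.05267174339235117 -0.03181132460083754
0.05269807388795867 0.033258344646610316
h 0.042041125246386854 -0.023239323108941116
h 0.04235094621735076 0.02185810654872636
```

```bash
python3 -m creep '[[[0,0.1,2,0,0,0,-1],[0,0.1,4,0,0,0,-1],[0,0.1,5.5,0,0,0,-1],[0,0.1,6.2,0,0,0,-1],[0,0.1,6.5,0,0,0,-1],[0,0.1,6.6,0,0,0,-1],[0,0.1,6.6,0,0,0,-1]]]'; python3 -c "
from h import *
go(.5075,-.295,.034,14.6)"
```

```text
time: 7.15
tool_pos: [0.5087, -0.2958, 0.035]
tool_rot: [3.138, -0.003, 0.255]
contact_force: [0.6, -0.3, -3.3]
opening: 0.0461
from [ 0.5087 -0.2958  0.035 ] [ 1.798e+02 -1.500e-01  1.463e+01] t 7.15 open 0.0461 F [ 0.6 -0.3 -3.3]
 shift [-0.09 -0.11  0.1 ] turn [ 0.2  -0.15  0.03]
```

Still hanging (-3.3 N), about 1 mm above the plate. I'll go a little lower until it makes contact.

```bash
python3 -m creep '[[[0,0,0.1,0,0,0,-1],[0,0,0.2,0,0,0,-1],[0,0,0.2,0,0,0,-1]]]'; python3 -c "
from h import *
go(.5075,-.295,.034,14.6)"
```

```text
time: 7.45
tool_pos: [0.5092, -0.2962, 0.0339]
tool_rot: [3.137, -0.004, 0.255]
contact_force: [0.1, 0.0, 4.1]
opening: 0.0459
from [ 0.5092 -0.2962  0.0339] [179.72  -0.21  14.63] t 7.45 open 0.0459 F [0.1 0.  4.1]
 shift [-0.13 -0.16 -0.01] turn [ 0.28 -0.21  0.03]
```

```bash
python3 -m creep '[[[0,0,0,0,0,0,0.5],[0,0,0,0,0,0,0.5],[0,0,0,0,0,0,0.5],[0,0,-1,0,0,0,0.5],[0,0,-4,0,0,0,1],[0,0,-9,0,0,0,1],[0,0,-14,0,0,0,1],[0,0,-17,0,0,0,1]]]'; python3 -c "
from h import *
go(.44,-.31,.21,14.6)"
```

```text
time: 8.25
tool_pos: [0.5093, -0.2962, 0.209]
tool_rot: [3.132, -0.007, 0.255]
contact_force: [0.5, -0.0, -1.0]
opening: 0.091
from [ 0.5093 -0.2962  0.209 ] [179.45  -0.42  14.64] t 8.25 open 0.091 F [ 0.5 -0.  -1. ]
 shift [-7.05 -0.41 -0.16] turn [ 0.55 -0.42  0.03]
```

```bash
python3 -c "
from h import *
go(.405,-.21,.24,13)"
```

```text
from [ 0.5093 -0.2962  0.209 ] [179.45  -0.42  14.64] t 8.25 open 0.091 F [ 0.5 -0.  -1. ]
 shift [ -7.89 -10.94  -3.27] turn [ 0.54 -0.43  1.63]
```

```bash
python3 -m creep '[[[-3,-4,-2,0.5,-0.4,1.6,1],[-6,-8,-3.2,0.5,-0.4,1.6,1],[-7.9,-11,-3.2,0.5,-0.4,1.6,1],[-7.9,-11,-3.2,0.5,-0.4,1.6,1],[-7.9,-11,-3.2,0.5,-0.4,1.6,1]]]'; python3 -c "
from h import *
p,im=snap('w4'); go(.405,-.21,.24,13)"
```

```text
time: 8.75
tool_pos: [0.4048, -0.2094, 0.2406]
tool_rot: [3.139, -0.002, 0.228]
contact_force: [0.2, -0.2, -0.5]
opening: 0.0916
from [ 0.4054 -0.21    0.2403] [ 1.7985e+02 -1.2000e-01  1.3040e+01] t 8.8 open 0.0918 F [ 0.8  0.2 -0. ]
 shift [-0.04 -0.01  0.03] turn [ 0.15 -0.12  0.04]
```

View pics/w4.png

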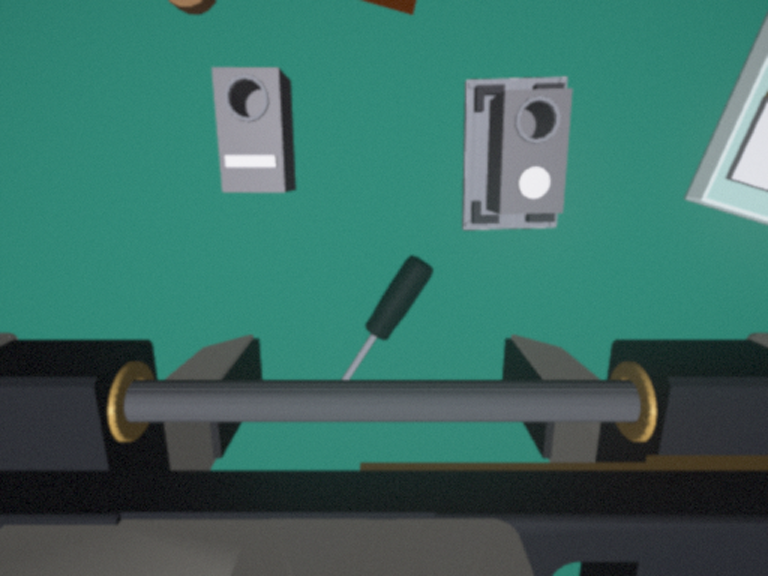

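The round-tag housing sits inside the four stops at about (530,150). The reject housing is at (250,130). I'll fit both.

Run:
```python
from wf import *
c=[(505,87),(573,89),(563,213),(500,211)]
wfit("nested",[("w4",1.5,c)],.084,.046,[.51,-.295,.25,.053])
wfit("nested z",[("w4",1.5,c)],.084,.046,[.51,-.295,.25,.053],z=.053)
c=[(467,79),(568,76),(556,228),(463,230)]
wfit("nest",[("w4",1.5,c)],.116,.078,[.51,-.295,.25],z=.008)
c=[(212,67),(279,67),(286,192),(222,191)]
wfit("rej",[("w4",1.5,c)],.084,.046,[.48,-.095,.2,.045])
x=wfit("rej z",[("w4",1.5,c)],.084,.046,[.48,-.095,.2,.045],z=.045)
go(x[0],x[1],.1,np.degrees(x[2]))
```

```text
nested [ 0.5099 -0.2968  0.239   0.0522] yaw 13.69 rms 0.77
nested z [ 0.5098 -0.2966  0.2391] yaw 13.7 rms 0.77
nest [ 0.5079 -0.2945  0.2491] yaw 14.27 rms 0.22
rej [ 0.4782 -0.0962  0.223   0.046 ] yaw 12.78 rms 0.3
rej z [ 0.4783 -0.0959  0.2231] yaw 12.78 rms 0.31
from [ 0.4054 -0.21    0.2403] [ 1.7985e+02 -1.2000e-01  1.3040e+01] t 8.8 open 0.0918 F [ 0.8  0.2 -0. ]
 shift [ 9.64 -9.51 14.02] turn [ 0.15 -0.12  0.25]
```

```bash
python3 -m creep '[[[3.5,-3.5,0,0,0,0.2,1],[7,-7,2,0,0,0.2,1],[9.6,-9.5,6,0,0,0.2,1],[9.6,-9.5,10,0,0,0.2,1],[9.6,-9.5,14,0,0,0.2,1],[9.6,-9.5,14,0,0,0.2,1]]]'; python3 -c "
from h import *
go(.478,-.096,.031,12.8)"
```

```text
time: 9.4
tool_pos: [0.4758, -0.0951, 0.0954]
tool_rot: [-3.139, 0.007, 0.225]
contact_force: [0.2, 0.6, -0.5]
opening: 0.0918
from [ 0.4758 -0.0951  0.0954] [-179.83    0.39   12.87] t 9.4 open 0.0918 F [ 0.2  0.6 -0.5]
 shift [0.24 0.15 6.44] turn [-0.17  0.39  0.07]
```

```bash
python3 -m creep '[[[0.2,0.15,3,-0.1,0.3,0,1],[0.2,0.15,6,-0.1,0.3,0,1],[0.2,0.15,6.4,-0.1,0.3,0,0],[0.2,0.15,6.4,-0.1,0.3,0,-1],[0.2,0.15,6.4,-0.1,0.3,0,-1],[0.2,0.15,6.4,-0.1,0.3,0,-1],[0.2,0.15,6.4,-0.1,0.3,0,-1],[0.2,0.15,6.4,-0.1,0.3,0,-1]]]' 30; python3 -c "
from h import *
go(.478,-.096,.031,12.8)"
```

```text
time: 10.2
tool_pos: [0.4781, -0.0962, 0.0322]
tool_rot: [-3.141, 0.0, 0.225]
contact_force: [0.0, 0.4, 0.4]
opening: 0.0486
from [ 0.4781 -0.0962  0.0322] [-1.7997e+02  2.0000e-02  1.2870e+01] t 10.2 open 0.0486 F [0.  0.4 0.4]
 shift [-0.   -0.02  0.12] turn [-0.03  0.02  0.07]
```

```bash
python3 -m creep '[[[0,0,0,0,0,0,-1],[0,0,0,0,0,0,-1],[0,0,0,0,0,0,-1],[0,0,-3,0,0,0,-1],[0,0,-7,0,0,0,-1],[0,0,-12,0,0,0,-1],[0,0,-16,0,0,0,-1],[0,0,-16,0,0,0,-1]]]'; python3 -c "
from h import *
go(.425,.285,.19,-12.5)"
```

```text
time: 11.0
tool_pos: [0.4808, -0.0972, 0.1974]
tool_rot: [3.136, -0.009, 0.225]
contact_force: [0.7, -0.3, -4.0]
opening: 0.0458
from [ 0.4808 -0.0972  0.1974] [179.69  -0.51  12.88] t 11.0 open 0.0458 F [ 0.7 -0.3 -4. ]
 shift [  3.07 -38.5    0.56] turn [ 0.19 -0.57 25.38]
```

```bash
python3 -m creep '[[[0,-5,0,0,0,4,-1],[0,-10,0,0,0,8,-1],[0.5,-15,0,0,0,12,-1],[1,-20,0,0,0,16,-1],[2,-25,0,0,-0.5,20,-1],[3,-30,0,0,-0.5,24,-1],[3,-35,0,0,-0.5,25.4,-1],[3,-38.5,0,0,-0.5,25.4,-1]]]'; python3 -m creep '[[[0,0,0,0,0,0,-1]]]';  python3 -c "
from h import *
p,im=snap('w5'); go(.425,.285,.19,-12.5)"
```

```text
time: 11.8
tool_pos: [0.4227, 0.2872, 0.1939]
tool_rot: [3.137, 0.0, -0.218]
contact_force: [0.5, -0.8, -2.3]
opening: 0.0461
time: 11.9
tool_pos: [0.4208, 0.2908, 0.1924]
tool_rot: [3.137, 0.003, -0.213]
contact_force: [0.2, -0.1, -4.4]
opening: 0.0459
from [0.4209 0.289  0.192 ] [179.65   0.19 -12.25] t 11.95 open 0.0458 F [-0.5  0.2 -3.7]
 shift [0.49 0.3  0.2 ] turn [0.35 0.19 0.25]
```

View pics/w5.png

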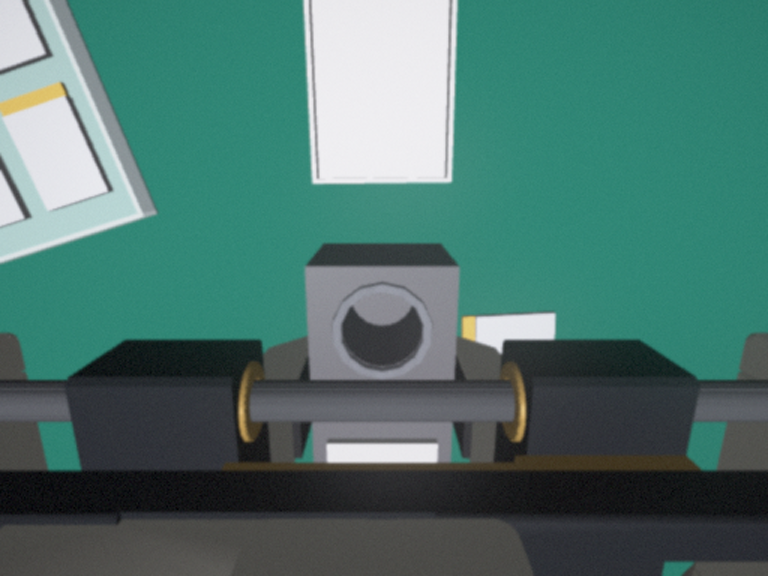

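The tray's near end is seen at (313..452,183), well aligned with the tool.

Run:
```python
from wf import *
import pickle; p=pickle.load(open("pics/w5.pkl","rb"))
P=[ray(p,np.array(a)/1.5,.016) for a in [(313,184),(453,183),(305,5),(458,5)]]
P=np.array(P)[:,:2];print(P, np.linalg.norm(P[0]-P[1]))
l=np.degrees(np.arctan2(*(P[2]-P[0])[::-1]));r=np.degrees(np.arctan2(*(P[3]-P[1])[::-1]));e=np.degrees(np.arctan2(*(P[1]-P[0])[::-1]))+90
print(l,r,e); y=np.mean([l,r,e]); u=np.array([np.cos(np.radians(y)),np.sin(np.radians(y))])
c=(P[0]+P[1])/2+.068*u; print(c,y); go(c[0],c[1],.09,y)
```

```text
[[0.48939107 0.32404132]
 [0.46945502 0.22896654]
 [0.59667698 0.3014484 ]
 [0.57638863 0.20721343]] 0.09714247164036378
-11.891940424959188 -11.498573334578497 -11.842663936955702
[0.54599949 0.26266281] -11.744392565497796
from [0.4209 0.289  0.192 ] [179.65   0.19 -12.25] t 11.95 open 0.0458 F [-0.5  0.2 -3.7]
 shift [12.82 -0.14 10.16] turn [ 0.34  0.19 -0.5 ]
```

```bash
python3 -m creep '[[[4.5,-0.1,0,0.3,0.2,-0.5,-1],[9,-0.1,0,0.3,0.2,-0.5,-1],[12.8,-0.1,2,0.3,0.2,-0.5,-1],[12.8,-0.1,6,0.3,0.2,-0.5,-1],[12.8,-0.1,10,0.3,0.2,-0.5,-1],[12.8,-0.1,13,0.3,0.2,-0.5,-1],[12.8,-0.1,13,0.3,0.2,-0.5,-1]]]'; python3 -c "
from h import *
p,im=snap('w6'); go(.546,.2627,.036,-11.7)"
```

```text
time: 12.65
tool_pos: [0.5422, 0.2593, 0.0559]
tool_rot: [3.135, 0.01, -0.207]
contact_force: [-0.4, -1.4, -2.6]
opening: 0.0458
from [0.5441 0.2603 0.0591] [179.75   0.3  -11.82] t 12.7 open 0.0459 F [ 1.2 -0.6 -2.3]
 shift [ 0.15 -0.29  2.3 ] turn [ 0.25  0.3  -0.12]
```

View pics/w6.png

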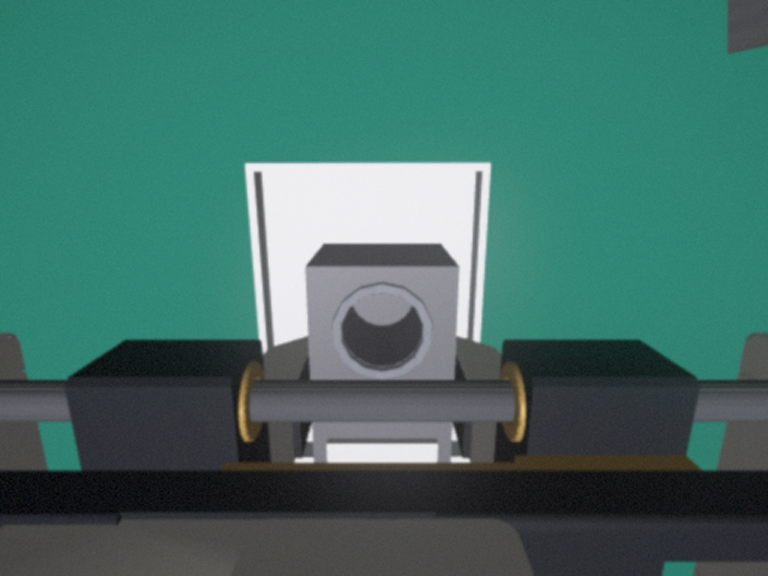

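The tray is centred at column 368 and the housing at 382, so I'll shift about 4 mm towards -y of the tool while lowering.

```bash
python3 -m creep '[[[0.1,-0.4,1,0.2,0.3,0,-1],[0.1,-0.4,1.8,0.2,0.3,0,-1],[0.1,-0.4,2.2,0.2,0.3,0,-1],[0.1,-0.4,2.3,0.2,0.3,0,-1],[0.1,-0.4,2.3,0.2,0.3,0,-1]]]'; python3 -c "
from h import *
go(.546,.2627,.0352,-11.7)"
```

```text
time: 13.2
tool_pos: [0.5459, 0.264, 0.0364]
tool_rot: [3.141, -0.001, -0.206]
contact_force: [-0.2, 0.5, -2.7]
opening: 0.0456
from [0.5459 0.264  0.0364] [ 1.7997e+02 -3.0000e-02 -1.1810e+01] t 13.2 open 0.0456 F [-0.2  0.5 -2.7]
 shift [0.04 0.13 0.12] turn [ 0.03 -0.03 -0.11]
```

```bash
python3 -m creep '[[[0,0,0.1,0,0,0,-1],[0,0,0.2,0,0,0,-1],[0,0,0.2,0,0,0,-1]]]'; python3 -c "
from h import *
go(.546,.2627,.0352,-11.7)"
```

```text
time: 13.5
tool_pos: [0.5463, 0.2642, 0.0352]
tool_rot: [-3.141, -0.002, -0.206]
contact_force: [-0.9, -0.1, 2.9]
opening: 0.0462
from [0.5463 0.2642 0.0352] [-1.7999e+02 -9.0000e-02 -1.1810e+01] t 13.5 open 0.0462 F [-0.9 -0.1  2.9]
 shift [ 0.    0.15 -0.  ] turn [-0.01 -0.09 -0.11]
```

```bash
python3 -m creep '[[[0,0,0,0,0,0,0.3],[0,0,0,0,0,0,0.3],[0,0,0,0,0,0,0.3],[0,0,-1,0,0,0,0.3],[0,0,-4,0,0,0,1],[0,0,-9,0,0,0,1],[0,0,-14,0,0,0,1],[0,0,-19,0,0,0,1]]]'; python3 -c "
from h import *
go(.55,.1,.26,0)"
```

```text
time: 14.3
tool_pos: [0.5456, 0.2641, 0.2279]
tool_rot: [-3.141, -0.002, -0.206]
contact_force: [1.9, 0.6, -1.1]
opening: 0.0869
from [0.5456 0.2641 0.2279] [-1.7998e+02 -1.1000e-01 -1.1810e+01] t 14.3 open 0.0869 F [ 1.9  0.6 -1.1]
 shift [ 3.79 15.97 -3.2 ] turn [-1.000e-02 -1.200e-01 -1.181e+01]
```

```bash
python3 -m creep '[[[1,5,-1,0,0,-4,1],[2.5,10,-2,0,0,-8,1],[4.5,15,-3,0,0,-11.8,1],[4.6,18.5,-3.2,0,0,-11.8,1],[4.6,18.5,-3.2,0,0,-11.8,1],[4.6,18.5,-3.2,0,0,-11.8,1]]]'; python3 -c "
from h import *
p,im=snap('w7'); go(.55,.068,.26,0)
for l in ['probe_grip','holder']:
  for d in robot.look_for('wrist',l)[:2]: w=toworld(p,d['centre']);print(l,d['score'],w,proj(p,w))
"
```

```text
time: 14.9
tool_pos: [0.5527, 0.0728, 0.2608]
tool_rot: [-3.141, -0.003, -0.003]
contact_force: [0.1, -0.1, 0.2]
opening: 0.0915
from [0.5527 0.0739 0.2604] [-1.7997e+02 -1.5000e-01 -5.0000e-02] t 14.95 open 0.0917 F [-0.2  0.3  0.1]
 shift [-0.27  0.59  0.04] turn [-0.03 -0.15 -0.05]
probe_grip 0.6 [0.65691505 0.07085178 0.12884229] [256.79063149  72.57940383]
holder 0.69 [ 0.57409151 -0.03087335  0.01708407] [334.89052254 152.69734838]
holder 0.63 [0.65427068 0.07197016 0.06911486] [255.30071566  82.94989144]
```

View pics/w7.png

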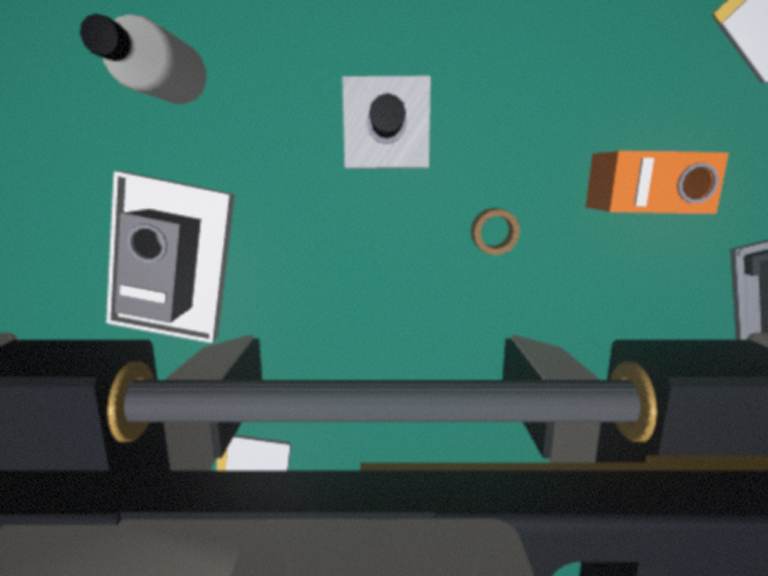

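Bar housing sits inside the tray, upright at (150,265). Probe top is at about (387,112). I'll zoom in for a precise fit.

Run:
```python
from wf import *
im=np.load("pics/w7.npy")[40:125,215:300]
cv2.imwrite("pics/w7z.png",cv2.resize(im,(0,0),fx=7,fy=7,interpolation=cv2.INTER_CUBIC)[:,:,::-1])
c=[(343,76),(431,76),(430,167),(345,167)]
wfit("holder",[("w7",1.5,c)],.06,.06,[.65,.068,0,.07])
wfit("holder z",[("w7",1.5,c)],.06,.06,[.65,.068,0,.07],z=.07)
```

```text
holder [0.6552 0.069  0.0012 0.0718] yaw 0.07 rms 0.25
holder z [0.6554 0.069  0.0012] yaw 0.07 rms 0.3
```

View pics/w7z.png

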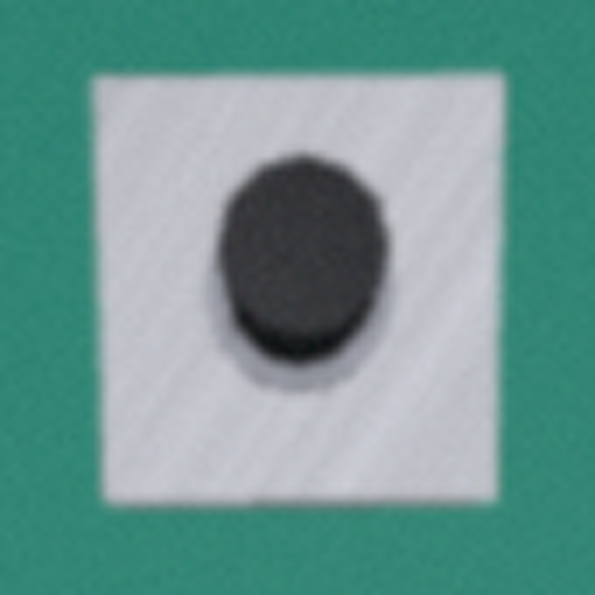

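Run:
```python
from wf import *
import pickle; p=pickle.load(open("pics/w7.pkl","rb"))
print(ray(p,(215+303/7,40+246/7),.125)); go(.6555,.069,.175,0)
```

```text
[0.65530268 0.06951466 0.125     ]
from [0.5526 0.0749 0.26  ] [-1.7998e+02 -1.1000e-01  7.0000e-02] t 15.05 open 0.092 F [-0.3  0.1 -0.6]
 shift [10.27  0.6   8.52] turn [-0.02 -0.11  0.07]
```

```bash
python3 -m creep '[[[4,0.6,0,0,0,0,1],[8,0.6,2,0,0,0,1],[10.2,0.6,5,0,0,0,1],[10.2,0.6,8.5,0,0,0,1],[10.2,0.6,8.5,0,0,0,1],[10.2,0.6,8.5,0,0,0,1]]]'; python3 -c "
from h import *
go(.6553,.0692,.095,0)"
```

```text
time: 15.65
tool_pos: [0.6544, 0.0703, 0.1753]
tool_rot: [-3.141, -0.0, 0.003]
contact_force: [0.6, -0.6, 0.7]
opening: 0.0918
from [0.6544 0.0703 0.1753] [-1.7997e+02 -3.0000e-02  1.7000e-01] t 15.65 open 0.0918 F [ 0.6 -0.6  0.7]
 shift [0.08 0.11 8.03] turn [-0.03 -0.03  0.17]
```

```bash
python3 -m creep '[[[0.1,0.1,4,0,0,0,1],[0.1,0.1,7.5,0,0,0,0.3],[0.1,0.1,8,0,0,0,-0.2],[0.1,0.1,8,0,0,0,-0.2],[0.1,0.1,8,0,0,0,-0.2],[0.1,0.1,8,0,0,0,-0.2]]]' 20; python3 -c "
from h import *
go(.6553,.0692,.095,0)"
```

```text
time: 16.25
tool_pos: [0.6569, 0.0694, 0.0982]
tool_rot: [-3.141, -0.005, 0.003]
contact_force: [0.1, -0.2, 0.2]
opening: 0.0564
from [0.6569 0.0694 0.0982] [-179.98   -0.3     0.18] t 16.25 open 0.0564 F [ 0.1 -0.2  0.2]
 shift [-0.16  0.02  0.32] turn [-0.02 -0.3   0.18]
```

```bash
python3 -m creep '[[[-0.1,0,0.3,0,-0.3,0,-0.2],[-0.1,0,0.3,0,-0.3,0,-0.4],[-0.1,0,0.3,0,-0.3,0,-0.4]]]'; python3 -c "
from h import *
go(.6553,.0692,.095,0)"
```

```text
time: 16.55
tool_pos: [0.6561, 0.0694, 0.0956]
tool_rot: [-3.141, -0.001, 0.003]
contact_force: [0.3, 0.0, -0.2]
opening: 0.0323
from [0.6561 0.0694 0.0956] [-1.7998e+02 -3.0000e-02  1.7000e-01] t 16.55 open 0.0323 F [ 0.3  0.  -0.2]
 shift [-0.08  0.02  0.06] turn [-0.02 -0.03  0.17]
```

```bash
python3 -m creep '[[[-0.05,0,0.05,0,0,0,-0.6],[-0.05,0,0.05,0,0,0,-1],[-0.05,0,0.05,0,0,0,-1],[-0.05,0,0.05,0,0,0,-1],[-0.05,0,0.05,0,0,0,-1],[-0.05,0,0.05,0,0,0,-1]]]' 20; python3 -c "
from h import *
go(.6553,.0692,.185,0)"
```

```text
time: 17.15
tool_pos: [0.6555, 0.0694, 0.0951]
tool_rot: [-3.141, -0.0, 0.003]
contact_force: [-1.0, -1.0, 0.2]
opening: 0.0219
from [0.6555 0.0694 0.0951] [-1.7998e+02 -2.0000e-02  1.7000e-01] t 17.15 open 0.0219 F [-1.  -1.   0.2]
 shift [-0.02  0.02 -8.99] turn [-0.02 -0.02  0.17]
```

```bash
python3 -m creep '[[[0,0,-0.8,0,0,0,-1],[0,0,-2,0,0,0,-1],[0,0,-3.2,0,0,0,-1],[0,0,-4.4,0,0,0,-1],[0,0,-5.6,0,0,0,-1],[0,0,-6.8,0,0,0,-1],[0,0,-8,0,0,0,-1],[0,0,-9,0,0,0,-1]]]'; python3 -c "
from h import *
go(.6553,.0692,.20,0)"
```

```text
time: 17.95
tool_pos: [0.6557, 0.0694, 0.1864]
tool_rot: [-3.141, -0.001, 0.003]
contact_force: [-1.2, -0.1, -2.1]
opening: 0.0218
from [0.6557 0.0694 0.1864] [-1.7998e+02 -7.0000e-02  1.7000e-01] t 17.95 open 0.0218 F [-1.2 -0.1 -2.1]
 shift [-0.03  0.02 -1.36] turn [-0.02 -0.07  0.17]
```

```bash
python3 -m creep '[[[0,0,-2.5,0,0,0,-1],[-2,4,-3.5,0,0,-2,-1],[-4,8,-3.5,0,0,-4,-1],[-6,12,-3.5,0,0,-6,-1],[-8.5,16,-3.5,0,0,-8,-1],[-11,20,-3.5,0,0,-10,-1],[-13.5,24,-3.5,0,0,-12,-1],[-16,28,-3.5,0,0,-14,-1]]]'; python3 -c "
from h import *
go(.42,-.305,.225,14)"
```

```text
time: 18.75
tool_pos: [0.4953, -0.2125, 0.2217]
tool_rot: [3.141, -0.002, 0.249]
contact_force: [0.3, -0.3, -2.5]
opening: 0.0215
from [ 0.4953 -0.2125  0.2217] [ 1.7998e+02 -9.0000e-02  1.4270e+01] t 18.75 open 0.0215 F [ 0.3 -0.3 -2.5]
 shift [-9.57  7.11 -0.34] turn [ 0.02 -0.09  0.27]
```

```bash
python3 -m creep '[[[-4,3,0,0,0,0.2,-1],[-8,6,0,0,0,0.2,-1],[-9.6,7.1,-0.3,0,0,0.2,-1],[-9.6,7.1,-0.3,0,0,0.2,-1],[-9.6,7.1,-0.3,0,0,0.2,-1]]]'; python3 -c "
from h import *
p,im=snap('w8'); go(.42,-.305,.225,14)
s=im[10:180,180:330]; cv2.imwrite('pics/w8z.png',cv2.resize(s,(0,0),fx=3.5,fy=3.5,interpolation=cv2.INTER_CUBIC)[:,:,::-1])"
```

```text
time: 19.25
tool_pos: [0.4198, -0.305, 0.2249]
tool_rot: [3.141, -0.002, 0.244]
contact_force: [0.8, 0.3, -1.7]
opening: 0.0218
from [ 0.4202 -0.3044  0.2248] [ 1.800e+02 -1.200e-01  1.408e+01] t 19.3 open 0.0214 F [ 0.1  1.1 -1.3]
 shift [-0.04  0.05 -0.02] turn [ 0.   -0.12  0.08]
```

View pics/w8.png

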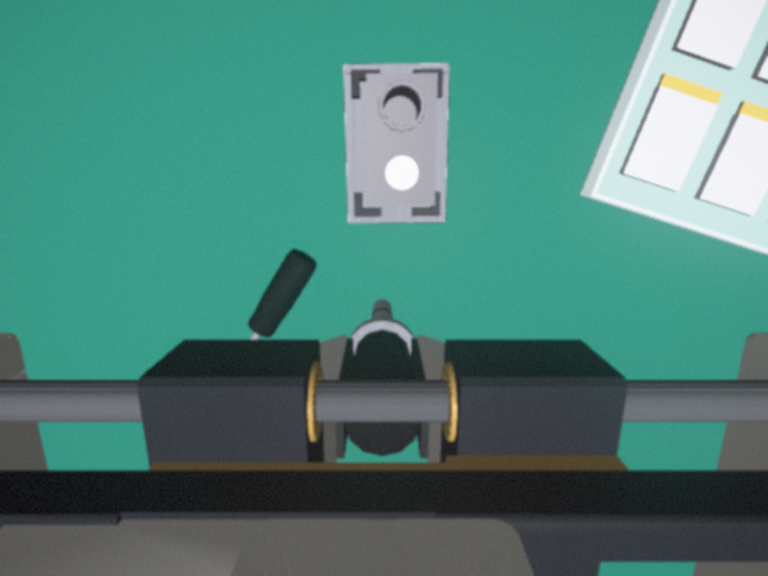

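View pics/w8z.png

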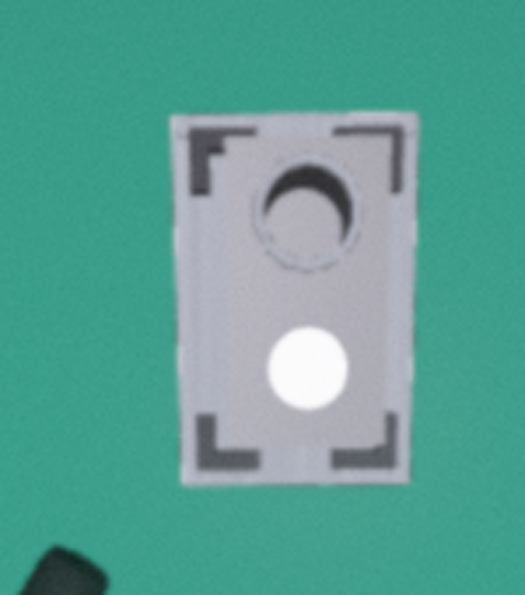

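Run:
```python
from wf import *
import pickle; p=pickle.load(open("pics/w8.pkl","rb"))
b=ray(p,(180+308/3.5-.36,10+209/3.5-.36),.056); d=ray(p,(180+308/3.5-.36,10+368/3.5-.36),.056)
r=ray(p,(180+306/3.5-.36,10+213/3.5-.36),.0545)
print(b,d,r,np.linalg.norm(b-d),np.degrees(np.arctan2(*(b-d)[1::-1])))
u=(b-d)[:2]/np.linalg.norm((b-d)[:2]); print("bore from mid",(b+d)[:2]/2+.021*u, "ctr",(b+d)[:2]/2-.001*u)
# probe tip pixel: held geometry
s=robot.observe();R0=Ro.from_euler("xyz",s["tool_rot"])
print("expected tip px*1.5",proj(p,s["tool_pos"]+R0.apply([0,0,.085]))*1.5)
```

```text
[ 0.53129517 -0.2901797   0.056     ] [ 0.48990497 -0.30098158  0.056     ] [ 0.53036312 -0.28991135  0.0545    ] 0.042776510700594926 14.62662969821207
bore from mid [ 0.5309195  -0.29027774] ctr [ 0.50963248 -0.29583316]
expected tip px*1.5 [381.48195957 304.77205833]
```

```bash
python3 -c "
from h import *
go(.531,-.2906,.175,14)"
```

```text
from [ 0.4202 -0.3044  0.2248] [ 1.800e+02 -1.200e-01  1.408e+01] t 19.3 open 0.0214 F [ 0.1  1.1 -1.3]
 shift [11.07  1.36  5.  ] turn [ 0.   -0.12  0.08]
```

```bash
python3 -m creep '[[[3,0.5,0,0,0,0,-1],[6,1,1,0,0,0,-1],[9,1.36,2.5,0,-0.1,0,-1],[11,1.36,4,0,-0.1,0,-1],[11.05,1.36,5,0,-0.1,0,-1],[11.05,1.36,5,0,-0.1,0,-1],[11.05,1.36,5,0,-0.1,0,-1],[11.05,1.36,5,0,-0.1,0,-1]]]'; python3 -c "
from h import *
p,im=snap('w9',crop=(150,100,360,300),f=3); go(.531,-.2906,.150,14)
p,im=snap('s9','scene',crop=(90,200,200,320),f=5)
"
```

```text
time: 20.1
tool_pos: [0.5306, -0.291, 0.1761]
tool_rot: [3.14, -0.001, 0.245]
contact_force: [-0.3, -0.3, -1.0]
opening: 0.0212
from [ 0.5306 -0.2911  0.1762] [ 1.7992e+02 -7.0000e-02  1.4040e+01] t 20.15 open 0.0217 F [ 0.4  1.  -1.2]
 shift [ 0.05 -0.05  2.62] turn [ 0.08 -0.07  0.04]
```

View pics/w9.png

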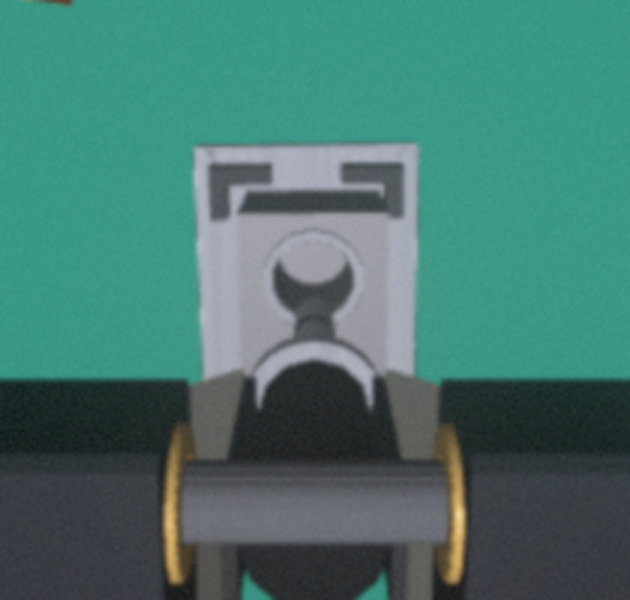

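View pics/s9.png

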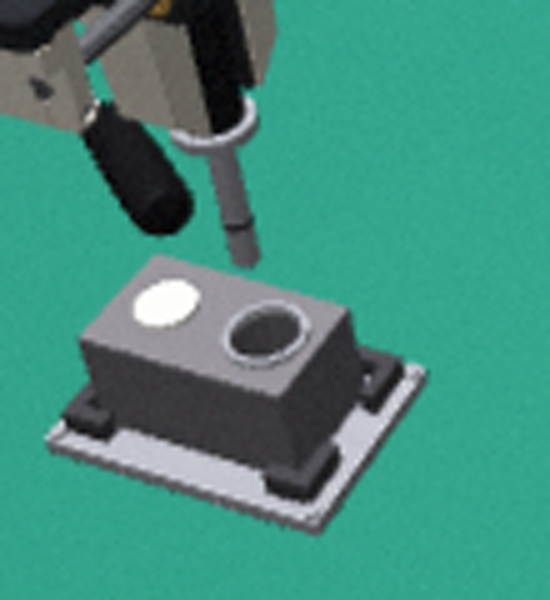

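The tip is above the bore in both views and the ring mark is visible. I'll check the numbers by back-projecting both.

Run:
```python
from wf import *
import pickle; p=pickle.load(open("pics/w9.pkl","rb")); ps=robot.camera_params("scene")
b=ray(p,(150+314/3-.33,100+277/3-.33),.056); print("bore wrist",b)
b2=ray(ps,(90+267/5-.4,200+333/5-.4),.056); print("bore scene",b2)
tip=np.array([.5306,-.291,.1762-.085])
print("tip exp px",(proj(ps,tip)-[90,200])*5, "tip scene at z", ray(ps,(90+247/5-.4,200+263/5-.4),tip[2]))
print("tip exp wrist px",(proj(p,tip)-[150,100])*3, "bore exp",(proj(p,[.531,-.2905,.056])-[150,100])*3)
```

```text
bore wrist [ 0.53127307 -0.29047328  0.056     ]
bore scene [ 0.53378971 -0.29094469  0.056     ]
tip exp px [241.30494013 256.09791145] tip scene at z [ 0.53351603 -0.29193089  0.0912    ]
tip exp wrist px [314.49722622 311.92833983] bore exp [312.87756489 276.87378928]
```

```bash
python3 -c "
from h import *
go(.5311,-.2905,.150,14)"
```

```text
from [ 0.5306 -0.2912  0.1761] [ 1.7992e+02 -8.0000e-02  1.4030e+01] t 20.2 open 0.0214 F [ 0.3  0.3 -2.3]
 shift [ 0.07 -0.06  2.61] turn [ 0.08 -0.08  0.03]
```

```bash
python3 -m creep '[[[0.07,-0.06,0.5,0.08,-0.08,0,-1],[0.07,-0.06,1.2,0.08,-0.08,0,-1],[0.07,-0.06,1.9,0.08,-0.08,0,-1],[0.07,-0.06,2.4,0.08,-0.08,0,-1],[0.07,-0.06,2.6,0.08,-0.08,0,-1],[0.07,-0.06,2.6,0.08,-0.08,0,-1],[0.07,-0.06,2.6,0.08,-0.08,0,-1]]]'; python3 -c "
from h import *
p,im=snap('s10','scene',crop=(90,200,200,320),f=5); go(.5311,-.2905,.121,14)
p,im=snap('w10',crop=(150,100,360,300),f=3); 
"
```

```text
time: 20.9
tool_pos: [0.5313, -0.2906, 0.1502]
tool_rot: [3.141, -0.0, 0.245]
contact_force: [0.4, -0.4, -1.3]
opening: 0.0215
from [ 0.5313 -0.2906  0.1504] [ 1.7998e+02 -1.0000e-02  1.4040e+01] t 20.95 open 0.0215 F [-0.5 -0.3 -0.9]
 shift [-0.02 -0.01  2.94] turn [ 0.02 -0.01  0.04]
```

View pics/s10.png

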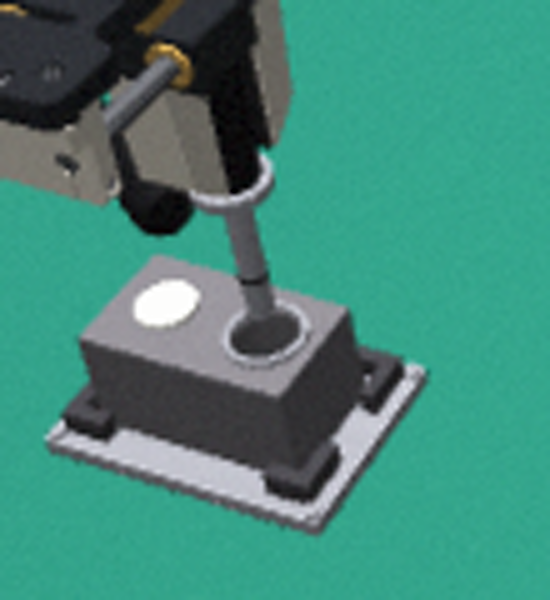

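View pics/w10.png

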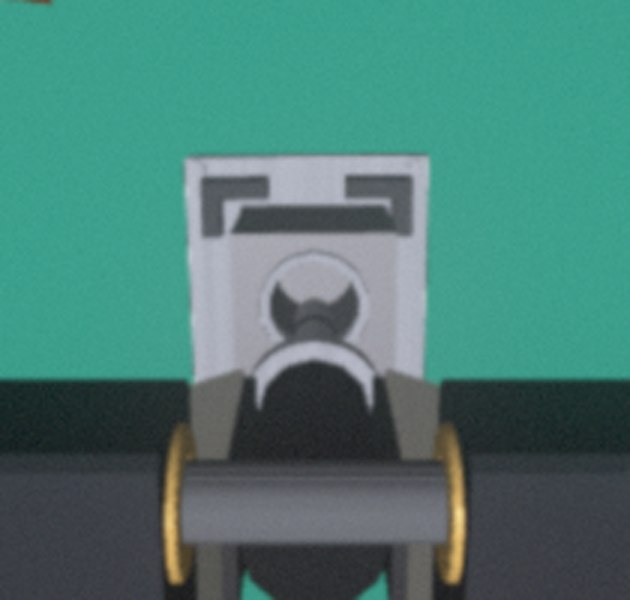

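Run:
```python
from h import *
ps=robot.camera_params("scene")
for x,y in [(.5338,-.2913)]:
  for z in [.125,.085,.065,.056,.036]: print(z,((proj(ps,np.array([x,y,z]))-[90,200])*5+2).round(1))
```

```text
0.125 [231.3 189.5]
0.085 [252.1 275.1]
0.065 [261.9 315.8]
0.056 [266.3 333.6]
0.036 [275.6 372.3]
```

The observed tip at (260,316), mark at (253,281) and ring centre at (267,333) all match an upright probe on the bore axis to within about 1 mm. Lowering.

```bash
python3 -m creep '[[[0,0,0.5,0,0,0,-1],[0,0,1,0,0,0,-1],[0,0,1.5,0,0,0,-1],[0,0,2,0,0,0,-1],[0,0,2.4,0,0,0,-1],[0,0,2.7,0,0,0,-1],[0,0,2.9,0,0,0,-1],[0,0,2.9,0,0,0,-1]]]'; python3 -m creep '[[[0,0,0,0,0,0,-1],[0,0,0,0,0,0,-1]]]'; python3 -c "
from h import *
p,im=snap('s11','scene',crop=(90,200,200,320),f=5); go(.5311,-.2905,.121,14)
p,im=snap('w11',crop=(150,100,360,300),f=3); go(.5311,-.2905,.121,14)
snap('t11','top')
"
```

```text
time: 21.8
tool_pos: [0.5312, -0.2905, 0.1211]
tool_rot: [3.142, 0.0, 0.245]
contact_force: [-0.6, 0.2, -1.1]
opening: 0.0215
time: 22.0
tool_pos: [0.5313, -0.2906, 0.1213]
tool_rot: [3.141, -0.0, 0.245]
contact_force: [0.1, 0.2, -1.3]
opening: 0.0217
from [ 0.5313 -0.2906  0.1213] [ 1.7998e+02 -1.0000e-02  1.4040e+01] t 22.05 open 0.022 F [ 0.5 -0.1 -2. ]
 shift [-0.02 -0.01  0.03] turn [ 0.02 -0.01  0.04]
from [ 0.5313 -0.2906  0.1213] [ 1.7998e+02 -2.0000e-02  1.4030e+01] t 22.1 open 0.0215 F [ 0.  -0.3 -1.7]
 shift [-0.02 -0.01  0.03] turn [ 0.02 -0.02  0.03]
```

View pics/s11.png

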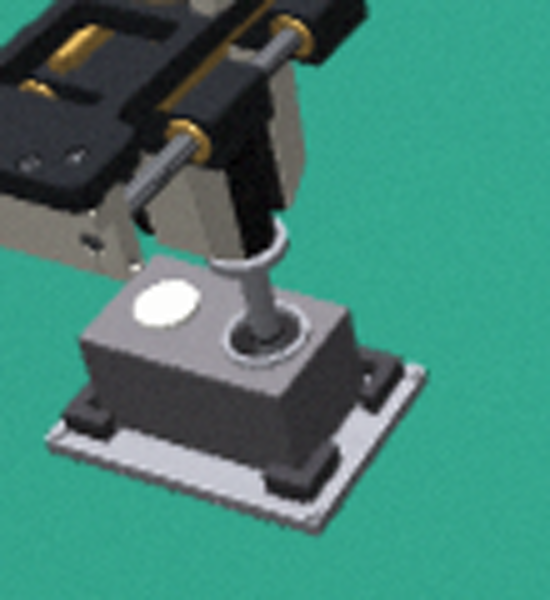

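View pics/w11.png

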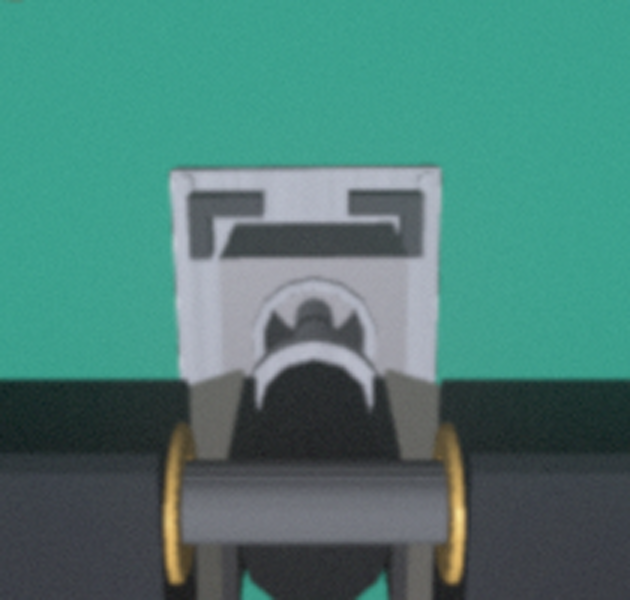

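View pics/t11.png

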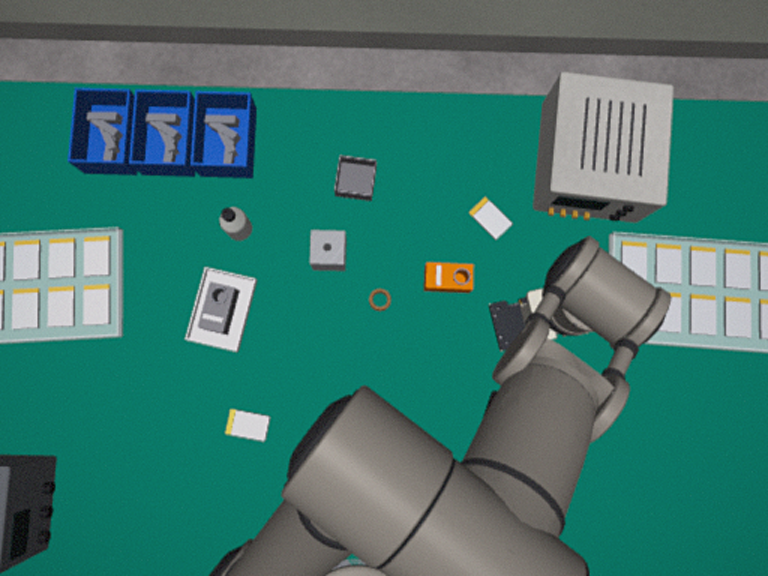

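Run:
```python
from h import *
a=np.load("pics/s11.npy")[240:280,120:165]
cv2.imwrite("pics/s11z.png",cv2.resize(a,(0,0),fx=14,fy=14,interpolation=cv2.INTER_CUBIC)[:,:,::-1])
ps=robot.camera_params("scene")
for z in [.096,.0563,.056]: print(z,((proj(ps,np.array([.5338,-.2913,z]))-[120,240])*14+7).round(0))
```

```text
0.096 [272. 148.]
0.0563 [327. 374.]
0.056 [327. 376.]
```

View pics/s11z.png

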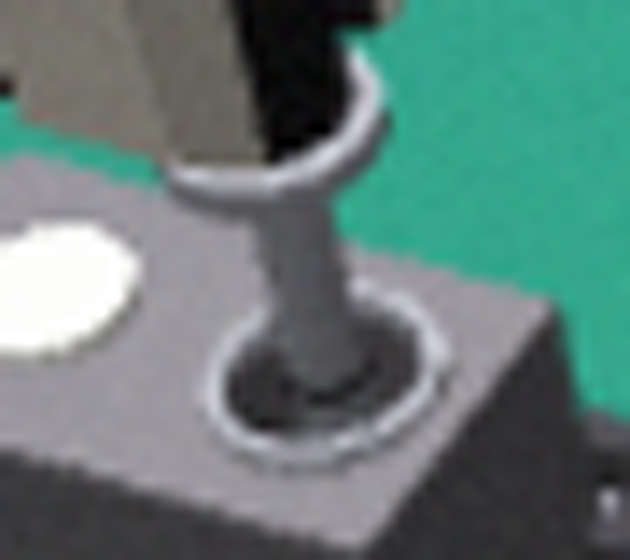

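The ring mark, at about (320,380), is level with the rim, whose centre is at about (326,375). The stem is centred to within about 1 mm, so I'm handing in.

```bash
python3 -m creep '[[[0,0,0,0,0,0,-1],[0,0,0,0,0,0,-1]]]'; python3 -c "
from h import *
go(.5311,-.2905,.121,14); print(robot.hand_in())"
```

```text
time: 22.35
tool_pos: [0.5313, -0.2906, 0.1214]
tool_rot: [3.141, -0.0, 0.245]
contact_force: [0.1, -0.4, -1.4]
opening: 0.0214
from [ 0.5313 -0.2906  0.1214] [ 1.7997e+02 -2.0000e-02  1.4040e+01] t 22.35 open 0.0214 F [ 0.1 -0.4 -1.4]
 shift [-0.02 -0.01  0.04] turn [ 0.03 -0.02  0.04]
the job is handed in; nothing more can be done
None
```

The job is handed in at 22.35 s, with no verdict reported.

- **Pass housing:** The round-tag housing is fully down between the four stops of the pass nest. Its top measured 52 mm above the bench, against 53 mm expected.
- **Reject housing:** The bar-tag housing stands flat and upright in the white tray.
- **Probe:** I lifted it by the grip and lowered it into the bore. The ring mark is level with the bore rim, and the stem is within about 1 mm of centre. The tool's tilt reading was under 0.1°. At hand-in I was holding it steady, and the wrist force was only about the probe's weight, so there was no sign of it touching the housing.
- **Other items:** The cells, tape core, bottle, box and orange housing looked undisturbed in the last top view. The arm hid the screwdriver there. It was last seen lying clear of the nest just before the probe was lowered.

One check disagreed: the scene camera placed both the bore and the tip about 2.5 mm further along +x than the wrist camera did. Both shifted equally, so I put this down to calibration and relied on the tip's position relative to the bore, where the two views agreed to about 1 mm.

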